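# Snap-lid the fruit pots and tray them for dispatch

### The arm

A 6-joint arm with a two-finger parallel gripper is mounted at the origin on a cart in front of the work surface, level with it; the furniture and walls round the work are solid. World frame = base frame: x ahead of the robot, y to its left, z up, the work surface at z = 0. Lengths are in mm, angles in rad, forces in N, time in s.
With the tool pointing down it reaches from about 300 to 775 mm from the base axis. Payload 14.6 kg.
Tool frame: the origin (TCP) lies at the very end of the fingers, on their centre line; the grasp point (between the pads) lies 19 mm behind it; z points along the fingers, y is the line along which they close (so a half turn about z gives the same grasp; the last joint's range is limited). The gripper opens to 94 mm and grips with 3 to 60 N. Pads are 16 mm wide; open, the fingers measure 119 mm over their backs; the gripper's body (75 mm by 177 mm) begins 78 mm behind the grasp point.
Start: joints at [1.085, 0.3, 1.521, -0, 1.321, -0.067], TCP at [223.662, 502.459, 205.446] pointing down, gripper open.
Joint ranges: [-3.03, 3.03], [-0.79, 2.21], [0.23, 2.52], [-1.04, 4.18], [0, 3.07], [-2.55, 2.55]. Speed limits (rad/s): [2.22, 2.22, 2.57, 3.14, 3.14, 3.14].

### API

Orientations are given as [roll, pitch, yaw] about the fixed x, y, z axes, in that order (R = Rz(yaw) Ry(pitch) Rx(roll)).
In Python, from cell import manip, optics gives the robot as it stands.
- The arm moves only by the shell command python3 -m crank 'ROWS' [FORCE]. ROWS is JSON, a list of rows, each a list of 7 numbers: the opening in per cent of the stroke, from 0 (shut) to 100 (fully open), then the shift along the tool's x, y, z in mm, then the turn, a rotation vector about the tool's x, y, z in rad. A call has 1 to 10 rows; each row is the pose to reach, as a shift and turn from the pose commanded when the call began, along the tool's axes at that moment; what a row does not reach only later rows make up. A row lasts 1/10 s, in which the tool goes at most 50 mm and 8.59 degrees, less where a joint would pass 70% of its speed; a pose out of reach is approached as far as the arm can. A call with a gripper value outside its range is refused whole. The fingers move at their own pace and stop on an object; FORCE is the grip in N (left out, the last holds). Time passes only in rows, so rows that repeat a pose let the fingers close. It gives the time, the measured TCP pose, the force, the opening and the grip force at its end, in the units of the state.
- manip.read_state(): the state, without advancing time (a new reading comes with each control period).
- optics.camera(name): name is "side" or "top"; returns (picture, depth): 384x512x3 uint8, red, green, blue; 384x512 float32, mm along the optical axis (not along the pixel's ray), 0 where there is no reading.
- optics.calibration(name): a dict with "camera_matrix" (3x3 intrinsics, pixels), "R" (3x3) and "t" (3): a world point X has camera coordinates R X + t. Camera axes: x right, y down, z forward; pixel columns grow to the right and rows downward; lengths in mm; the calibration is good to about 2 mm. A picture is of the moment at which its call begins. calibration takes no time and is no camera call.
- manip.sign_off(): hands the job in; it is judged then, once.
The state is a dict: "clock": time; "joints": joint angles; "qd": joint speeds; "effort": joint torques, N m; "eef_pos": TCP position; "eef_rot": TCP orientation; "wrist_force": force on the tool from outside, world axes, zero at the start; "moment": the same for the moment, N m; "finger_gap": finger opening in mm; "finger_force": force on a finger pad.
Only numpy, scipy, OpenCV 4.12 (cv2) and the standard library are available. Lean on these libraries where they do the work, as an engineer would, in place of code of your own. Each camera call takes 0.05 s, during which the arm holds its last target. There are 200 camera calls.

### The job

Close every tub that has fruit in it and stand it upright on the metal tray: put a low lid on a tub whose pot stays below the rim and the high lid on a tub whose cup sticks out, and press each lid down until it has snapped home on all four sides. Do not press a low lid down on a tall cup. Leave an empty tub open where it stands, and leave spare lids off the tubs.

Things in the scene. Friction and masses are not known exactly. Their poses are not given: they have to be found in the camera images.
- tub_1: one of three alike white square tubs, open at the top: 116 mm square over the rolled rim, 64 mm high, tapering to 81 mm square at the foot, floor 3 mm thick, inside 106 mm wide at the mouth, 78 mm at the floor; 160 g; may be empty. Origin: centre of the underside, z up, x and y square to the sides
- tub_2: one of three alike white square tubs, open at the top: 116 mm square over the rolled rim, 64 mm high, tapering to 81 mm square at the foot, floor 3 mm thick, inside 106 mm wide at the mouth, 78 mm at the floor; 160 g; may be empty. Origin: centre of the underside, z up, x and y square to the sides
- tub_3: one of three alike white square tubs, open at the top: 116 mm square over the rolled rim, 64 mm high, tapering to 81 mm square at the foot, floor 3 mm thick, inside 106 mm wide at the mouth, 78 mm at the floor; 160 g; may be empty. Origin: centre of the underside, z up, x and y square to the sides
- low_lid_1: low grey lid, 126 mm square (134 over tabs), 90 g. Origin: centre of the square at the skirt's lower edge (on the table z = 0); snapped home it is 49 mm above the tub's origin, 55 to 58 mm if only resting on its tabs. Central grip bar: 14 mm along the lid's x, 50 mm along its y, 19.5 to 55.5 mm above the origin. Skirt clears the rim by 2 mm; fits in any quarter turn
- low_lid_2: a second low grey lid, exactly like low_lid_1. How all lids work: in the skirt, mid-way along each of the 4 sides, a sprung tab rides over the tub's rim and catches under it; a straight push of 8 to 14 N in the middle (or side by side) snaps it home; set down loosely it centres itself; it then holds against 10 N of pull, so the closed tub can be lifted by the grip bar
- high_lid: high grey lid, 110 g: skirt, tabs, origin, heights when home and resting, and grip bar (14 mm along x, 50 mm along y) as on low_lid_1, but over a square dome, inside 104 mm wide and 53 mm high above the tub's rim; the bar stands 70.5 to 106.5 mm above the origin
- pot_1: sealed shallow clear pot of dried fruit, 95 mm across the rim, 72 mm across the foot, 58 mm high, standing loosely in one of the tubs, wholly below the tub's rim; 65 g. Origin: centre of its underside. Absent (None) in some runs
- pot_2: sealed shallow clear pot of dried fruit, 95 mm across the rim, 72 mm across the foot, 58 mm high, standing loosely in one of the tubs, wholly below the tub's rim; 65 g. Origin: centre of its underside. Absent (None) in some runs
- cup: open tall clear cup of dried fruit, 92 mm across the rim, 63 mm across the foot, 108 mm high, standing loosely in one of the tubs and sticking out some 47 mm above its rim; 85 g. Origin: centre of its underside. Absent (None) in some runs
- tray: fixed shallow aluminium tray, 172 mm (its x) by 464 mm (its y), with a 15 mm lip; inner floor 158 by 448 mm, 2 mm above the table, with room for three closed tubs in a row along its y, 140 mm apart. Origin: centre of its underside

How it is judged:
By the outcome, as a careful person would: the job done as asked, in the order asked, and still so for the second after the job is handed in, with the robot touching nothing.
Of pot_1, pot_2, cup only 2 to 3 are there at a start; the rules pass over those that are not, and their reading is None.
At some moment in a run one of low_lid_1, low_lid_2 may be knocked a few centimetres aside while the robot is not near it.
Once in a run the grip may slacken for a moment while it holds something.
It also fails if it takes over 210 s, if anything falls off the work surface, if the arm or the gripper's body presses on something with over 40 N, if the wrist force passes 120 N, or if a joint passes its speed limit or range.

## Working session

There is one attempt and no reset: what is moved stays moved. The work goes in short steps, Python scripts to look and compute and a shell command to move; the robot and the scene stay as the last step left them, time stands still between calls to the robot, and variables do not carry over. Pictures are saved under pics/ and viewed, at most 14 in all, crops included, and the job is handed in when it is done.

```bash
ls; mkdir -p pics
python3 - <<'E'
from cell import manip, optics
import cv2, numpy as np
for n in("top","side"):
    p,d=optics.camera(n); cv2.imwrite(f"pics/{n}0.png",p[:,:,::-1]); np.savez(f"{n}0.npz",p=p,d=d)
    c=optics.calibration(n); print(n,c["camera_matrix"],c["R"],c["t"])
s=manip.read_state(); print({k:np.round(v,3) for k,v in s.items()})
E
```

```text
pics
top [[445.98871766   0.         262.16012521]
 [  0.         445.98871766 188.46707147]
 [  0.           0.           1.        ]] [[-0.00986824 -0.99984281 -0.01473033]
 [-0.98472361  0.01227794 -0.17369128]
 [ 0.17384483  0.01279128 -0.98468998]] [  19.62278415  518.32245961 1212.87498626]
side [[353.45918652   0.         256.54062227]
 [  0.         353.45918652 189.74453644]
 [  0.           0.           1.        ]] [[ 0.99734294 -0.07275064  0.00379528]
 [-0.04090523 -0.6023596  -0.79717606]
 [ 0.0602812   0.79490267 -0.60373497]] [-510.93899907   52.20889422 1272.39368145]
{'clock': np.float64(0.1), 'joints': array([ 1.085,  0.3  ,  1.522,  0.   ,  1.321, -0.067]), 'qd': array([ 0.   , -0.002, -0.001,  0.002,  0.   , -0.002]), 'effort': array([-0.0000e+00, -5.3264e+01, -3.5329e+01,  7.1000e-02,  2.3000e-02,
       -0.0000e+00]), 'eef_pos': array([223.539, 502.253, 204.932]), 'eef_rot': array([-3.14 , -0.   ,  2.723]), 'wrist_force': array([0.358, 0.123, 0.172]), 'moment': array([ 0.004,  0.005, -0.024]), 'finger_force': np.float64(0.0), 'finger_gap': np.float64(94.195)}
```

View pics/top0.png

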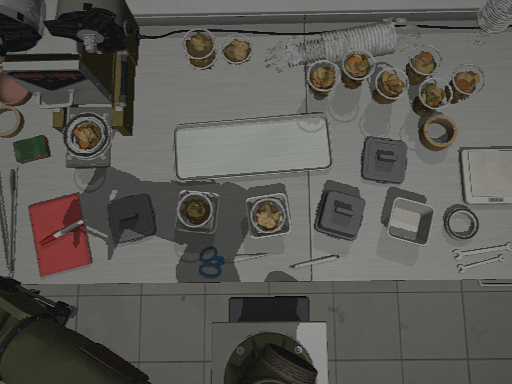

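View pics/side0.png

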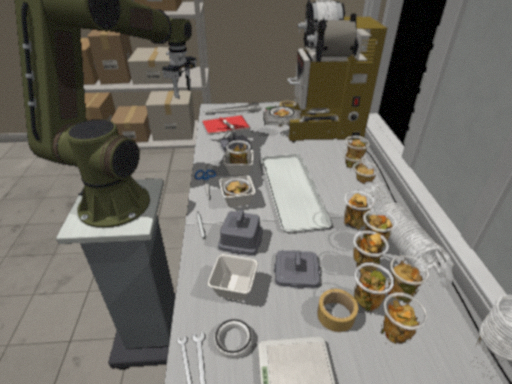

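The top view shows a tub with a dark, tall-looking cup at (197,211), a tub with a pot at (268,215) and an empty tub at (410,221). The high lid is at (340,211), the low lids at (132,217) and (384,160), and the tray around (252,146). I'll measure these from the depth data.

```bash
cat > h.py <<'E'
from cell import manip, optics
import cv2, numpy as np
def grab(n):
    p,d=optics.camera(n); return p,d
def cloud(n,d):
    c=optics.calibration(n);K=c["camera_matrix"]
    v,u=np.mgrid[:384,:512]
    X=np.stack([(u-K[0,2])*d/K[0,0],(v-K[1,2])*d/K[1,1],d],-1)-np.array(c["t"])
    W=X@np.array(c["R"]); W[d<=0]=np.nan
    return W
def rect(W,box,z0,z1):
    "min-area rect of points inside pixel box (u0,v0,u1,v1) with height in z0..z1"
    u0,v0,u1,v1=box; P=W[v0:v1,u0:u1].reshape(-1,3); P=P[(P[:,2]>z0)&(P[:,2]<z1)]
    if len(P)<5: return None
    r=cv2.minAreaRect(P[:,:2].astype(np.float32)); a=(r[2]+45)%90-45
    return np.round(r[0],1),np.round(r[1],1),round(a,1),len(P),round(float(np.median(P[:,2])),1),round(float(P[:,2].max()),1)
E
python3 - <<'E'
from h import *
d=np.load("top0.npz")["d"]; W=cloud("top",d)
B={"A197":(160,180,235,245),"B268":(238,185,300,250),"E410":(375,185,440,250),"hi":(305,175,370,250),"loL":(100,185,162,250),"loR":(355,130,412,190)}
for k,b in B.items():
    print(k)
    for z in((8,30),(18,30),(30,60),(55,70),(70,90),(90,120)): print("  ",z,rect(W,b,*z))
print("tray",rect(W,(160,100,345,190),6,25)); 
print("bench z",np.nanmedian(W[240:250,100:160,2]), W[215,197],W[215,268])
p=np.load("top0.npz")["p"]; q=np.load("side0.npz")["p"]
cv2.imwrite("pics/z.png",cv2.resize(np.hstack([p[175:255,95:445]]),None,fx=2.28,fy=2.28,interpolation=2)[:,:,::-1])
cv2.imwrite("pics/zs.png",cv2.resize(q[120:300,180:330],None,fx=3.3,fy=3.3,interpolation=2)[:,:,::-1])
E
```

```text
A197
   (8, 30) (array([472. , 218.2]), array([143.7, 159.9]), -1.7, 188, 18.1, 29.7)
   (18, 30) (array([454.1, 193.9]), array([90.6, 92.5]), -5.9, 95, 23.6, 29.7)
   (30, 60) (array([454. , 195.9]), array([109.2, 116. ]), -6.5, 323, 48.0, 59.9)
   (55, 70) (array([453.6, 193.6]), array([116. , 116.3]), -6.5, 440, 63.7, 70.0)
   (70, 90) (array([444.2, 199.9]), array([94.6, 95.1]), -4.8, 308, 79.2, 89.7)
   (90, 120) (array([453.1, 192.7]), array([91.8, 92.2]), 11.3, 390, 108.1, 118.9)
B268
   (8, 30) (array([438.5,  -1.3]), array([ 98.8, 166.8]), -2.8, 155, 19.6, 30.0)
   (18, 30) (array([441.9,  -2.2]), array([91.9, 92. ]), 7.3, 86, 24.5, 30.0)
   (30, 60) (array([441.6,  -2.7]), array([116. , 114.7]), 6.6, 771, 51.2, 60.0)
   (55, 70) (array([441.,  -2.]), array([116.3, 116.2]), 8.3, 906, 62.1, 69.7)
   (70, 90) None
   (90, 120) None
E410
   (8, 30) (array([ 414.3, -404.4]), array([153.7, 104.4]), -29.9, 291, 18.2, 29.9)
   (18, 30) (array([ 420.2, -394.5]), array([91.1, 91.8]), -15.9, 147, 24.8, 29.9)
   (30, 60) (array([ 423. , -393.3]), array([114.8, 111. ]), -16.1, 426, 46.7
[... 855 characters left out ...]
55.7]), 12.6, 118, 54.0, 59.7)
   (55, 70) (array([443.9, 390.8]), array([13.2, 47.6]), 13.1, 51, 56.7, 61.5)
   (70, 90) None
   (90, 120) None
loR
   (8, 30) (array([ 611.1, -344.4]), array([129.9, 150.9]), -10.2, 1669, 19.1, 29.3)
   (18, 30) (array([ 603.9, -340.7]), array([123.9, 121.4]), -7.2, 1084, 20.5, 29.3)
   (30, 60) (array([ 604. , -342.4]), array([48.1, 15.5]), -8.2, 117, 53.2, 59.8)
   (55, 70) (array([ 603. , -341.8]), array([45.3, 13.2]), -8.7, 44, 57.1, 61.5)
   (70, 90) None
   (90, 120) None
tray (array([659.7,  42.1]), array([545.1, 271.4]), -0.3, 2011, 8.6, 23.1)
bench z 1.0249890562281545 [439.24909503 188.52398056  97.77630519] [440.74157672  -1.732399    65.83901316]
```

View pics/zs.png

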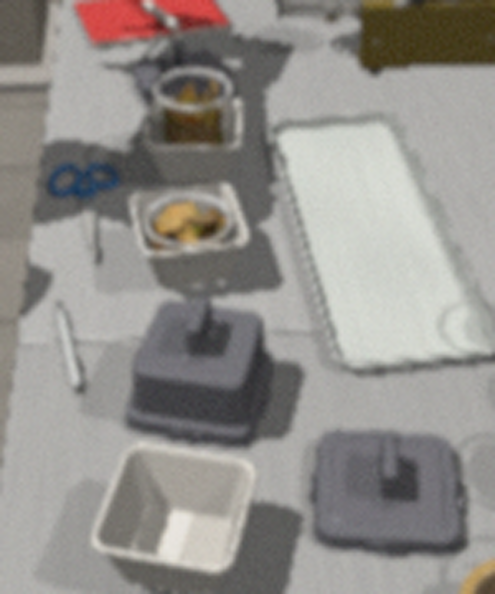

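View pics/z.png

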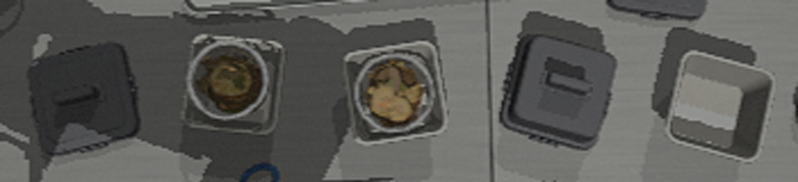

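The zooms show that the tall cup stands in tub A (crop px (228,80)), the flush pot is in tub B (395,92), and tub E is empty (718,105). So the high lid goes on A and a low lid on B, with one low lid spare.

```bash
cat >> h.py <<'E'
def row(x,y,z,yaw_deg):
    s=manip.read_state(); p=np.array(s["eef_pos"]); R=__import__("scipy.spatial.transform",fromlist=["Rotation"]).Rotation
    R0=R.from_euler("xyz",s["eef_rot"]); Rt=R.from_euler("xyz",[np.pi,0,np.radians(yaw_deg)])
    return np.round(R0.inv().apply(np.array([x,y,z])-p),1), np.round((R0.inv()*Rt).as_rotvec(),3)
def st():
    s=manip.read_state(); print(round(float(s["clock"]),1),np.round(s["eef_pos"],1),np.round(np.degrees(s["eef_rot"]),2),"F",np.round(s["wrist_force"],1),"M",np.round(s["moment"],2),"gap",round(float(s["finger_gap"]),1),round(float(s["finger_force"]),1))
E
python3 - <<'E'
from h import *
d=np.load("top0.npz")["d"]; W=cloud("top",d)
P=W[105:187,168:338].reshape(-1,3); 
m=(P[:,2]>9)&(P[:,2]<20)&(np.abs(P[:,0]-600)<160)
lbl=((W[...,2]>8)&(W[...,2]<24)).astype(np.uint8); lbl[:105]=0;lbl[190:]=0;lbl[:,:168]=0;lbl[:,338:]=0
n,L,S,_=cv2.connectedComponentsWithStats(lbl); i=1+S[1:,4].argmax(); r=cv2.minAreaRect(W[L==i][:,:2].astype(np.float32)); print(S[i],r)
print(row(443.5,391,150,13.4+90))
E
```

```text
[173 113 161  69 929] ((649.650146484375, 42.636810302734375), (173.65406799316406, 464.9618225097656), 4.1409993171691895)
(array([-246.2,  -12.1,   54.9]), array([-0.001,  0.   ,  0.918]))
```

```bash
python3 -m crank '[[50,-123,-6,25,0,0,0.46],[50,-246,-12,55,0,0,0.918],[50,-246,-12,55,0,0,0.918],[50,-246,-12,55,0,0,0.918],[50,-246,-12,55,0,0,0.918],[50,-246,-12,55,0,0,0.918],[50,-246,-12,55,0,0,0.918],[50,-246,-12,55,0,0,0.918],[50,-246,-12,55,0,0,0.918],[50,-246,-12,55,0,0,0.918]]' 25
python3 - <<'E'
from h import *
st(); print(row(443.5,391,25,103.4))
p,d=grab("side"); cv2.imwrite("pics/s1.png",cv2.resize(p[60:220,150:340],None,fx=3,fy=3)[:,:,::-1])
E
```

```text
clock: 1.1
eef_pos: [442.9, 392.1, 150.8]
eef_rot: [3.141, -0.0, 1.808]
wrist_force: [-0.5, -0.4, -0.0]
finger_gap: 46.8
finger_force: 0.0
1.1 [442.9 392.1 150.8] [ 1.7998e+02 -1.0000e-02  1.0361e+02] F [-0.5 -0.4 -0. ] M [-0.05  0.05  0.06] gap 46.8 0.0
(array([ -1.3,   0.3, 125.8]), array([ 0.   , -0.   ,  0.004]))
```

View pics/s1.png

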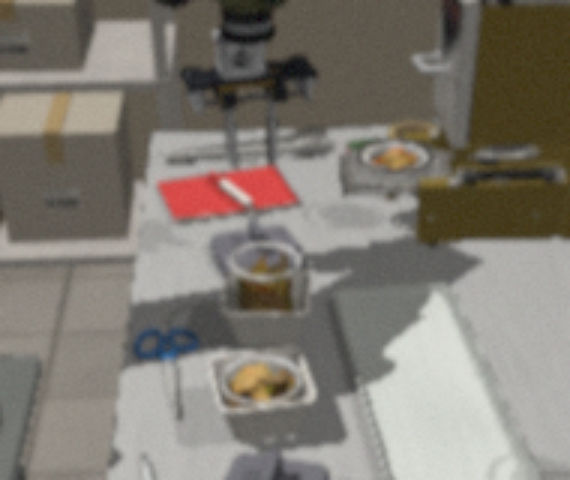

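The gripper hangs above the low lid, with its fingertips straddling the bar around (250,170). Lowering now, then gripping.

```bash
python3 -m crank '[[50,-1,0,50,0,0,0],[50,-1,0,90,0,0,0],[50,-1,0,115,0,0,0],[50,-1,0,124,0,0,0],[50,-1,0,124,0,0,0],[0,-1,0,124,0,0,0],[0,-1,0,124,0,0,0],[0,-1,0,124,0,0,0],[0,-1,0,124,0,0,0],[0,-1,0,124,0,0,0]]' 40;  python3 -m crank '[[0,0,0,0,0,0,0],[0,0,0,-30,0,0,0],[0,0,0,-75,0,0,0],[0,0,0,-125,0,0,0],[0,0,0,-155,0,0,0],[0,0,0,-155,0,0,0]]'; python3 -c "
from h import *
st();print(row(441,-2,182,98.3))"
```

```text
clock: 2.15
eef_pos: [444.0, 390.6, 26.9]
eef_rot: [3.141, -0.0, 1.805]
wrist_force: [-0.3, -0.6, 3.8]
finger_gap: 13.8
finger_force: 40.0
clock: 2.75
eef_pos: [444.9, 391.4, 186.1]
eef_rot: [3.135, -0.003, 1.805]
wrist_force: [-0.2, 0.2, -1.7]
finger_gap: 13.7
finger_force: 40.0
2.8 [444.9 391.4 186.1] [ 1.7962e+02 -1.7000e-01  1.0341e+02] F [-0.2  0.2 -1.7] M [-0.06  0.01  0.02] gap 13.7 40.0
(array([-381.8,  -95.1,    2.3]), array([ 0.006, -0.003,  0.089]))
```

```bash
python3 -m crank '[[0,-40,-10,0,0,0,0.02],[0,-85,-21,0,0,0,0.04],[0,-130,-32,0,0,0,0.06],[0,-175,-44,0,0,0,0.089],[0,-220,-55,0,0,0,0.089],[0,-265,-66,0,0,0,0.089],[0,-310,-77,0,0,0,0.089],[0,-350,-87,0,0,0,0.089],[0,-382,-95,0,0,0,0.089],[0,-382,-95,0,0,0,0.089]]';  python3 -m crank '[[0,0,0,20,0,0,0],[0,0,0,45,0,0,0],[0,0,0,60,0,0,0],[0,0,0,60,0,0,0],[0,0,0,60,0,0,0],[0,0,0,60,0,0,0]]'
python3 - <<'E'
from h import *
st();print(row(441,-2,120,98.3))
p,d=grab("top"); W=cloud("top",d); 
for n,p,d in(("top",p,d),("side",)+grab("side")):
    W=cloud(n,d)
    b=(225,170,315,260) if n=="top" else (180,130,290,230)
    for z in((95,104),(104,117)): print(n,z,rect(W,b,*z))
    cv2.imwrite(f"pics/{n}2.png",cv2.resize(p[b[1]-20:b[3]+20,b[0]-20:b[2]+20],None,fx=4,fy=4)[:,:,::-1]); np.savez(f"{n}2.npz",p=p,d=d)
E
```

```text
clock: 3.75
eef_pos: [439.2, -5.9, 180.3]
eef_rot: [-3.14, 0.0, 1.712]
wrist_force: [-0.6, 0.1, -1.1]
finger_gap: 14.4
finger_force: 40.0
clock: 4.35
eef_pos: [440.3, -2.9, 122.1]
eef_rot: [3.141, 0.0, 1.716]
wrist_force: [-0.5, -0.7, -0.8]
finger_gap: 14.0
finger_force: 40.0
4.3 [440.3  -2.9 122.1] [1.7995e+02 1.0000e-02 9.8330e+01] F [-0.5 -0.7 -0.8] M [-0.12  0.02 -0.03] gap 14.0 40.0
(array([0.8, 0.9, 2.1]), array([0.001, 0.   , 0.   ]))
top (95, 104) None
top (104, 117) (array([431.2,   1.9]), array([103.7,  13.1]), -6.5, 33, 114.8, 116.8)
side (95, 104) (array([441.4, -16.7]), array([131. , 410.9]), 16.0, 126, 99.7, 104.0)
side (104, 117) (array([439.9,  -5.7]), array([131.3, 450.7]), 2.2, 696, 113.6, 117.0)
```

View pics/top2.png

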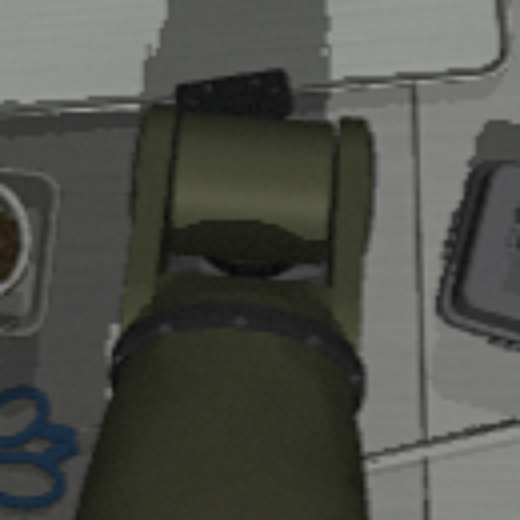

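View pics/side2.png

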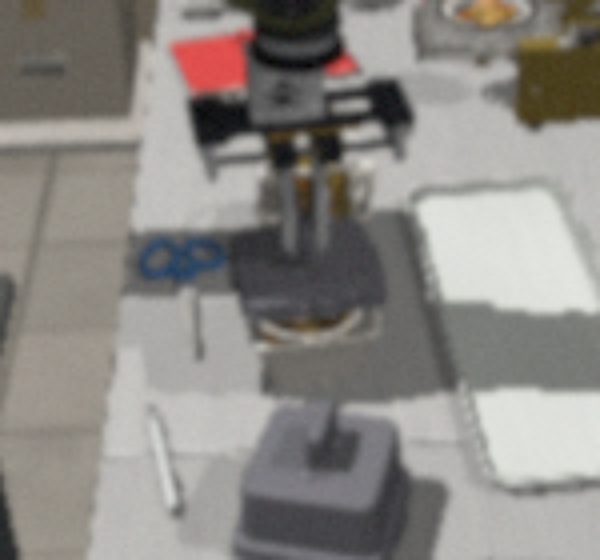

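The top view is blocked by the arm. The side view shows the lid held level just above tub B, at about (307,275) in the crop. I'll compare the lid and the tub in that camera.

Run:
```python
from h import *
W=cloud("side",np.load("side0.npz")["d"]); print("tubB side",rect(W,(215,172,262,212),58,68))
W=cloud("side",np.load("side2.npz")["d"])
# crop px /4 +160/110 : lid approx u 218..257, v 165..190
P=W[158:192,212:262].reshape(-1,3); m=(P[:,2]>108)&(P[:,2]<121)&(np.abs(P[:,1]+2)<80)
Q=P[m]; print(len(Q),np.percentile(Q,[1,50,99],axis=0).round(1)); r=cv2.minAreaRect(Q[:,:2].astype(np.float32)); print(r)
```

```text
tubB side (array([446.6, -42.1]), array([116., 199.]), 8.7, 351, 62.0, 67.9)
630 [[377.4 -68.1 108.5]
 [439.1 -21.2 114.2]
 [502.7  58.6 118.8]]
((439.87548828125, -4.9599761962890625), (128.712158203125, 130.19320678710938), 7.254955768585205)
```

Run:
```python
from h import *
W=cloud("side",np.load("side0.npz")["d"]); P=W[172:212,210:265].reshape(-1,3)
Q=P[(P[:,2]>58)&(P[:,2]<68)&(np.abs(P[:,1]+2)<75)];r=cv2.minAreaRect(Q[:,:2].astype(np.float32)); print("tubB",r,len(Q))
W=cloud("side",np.load("side2.npz")["d"]); P=W[158:192,212:262].reshape(-1,3)
for lo,hi in((112,121),(96,104)):
  Q=P[(P[:,2]>lo)&(P[:,2]<hi)&(np.abs(P[:,1]+2)<75)]; print(lo,cv2.minAreaRect(Q[:,:2].astype(np.float32)),len(Q),Q[:,:2].min(0),Q[:,:2].max(0))
```

```text
tubB ((440.5657653808594, -2.2978057861328125), (115.96625518798828, 118.40457916259766), 8.657808303833008) 350
112 ((439.7308654785156, -4.922309875488281), (121.83289337158203, 125.11641693115234), 8.36421012878418) 540 [373.64002059 -71.77388564] [504.34954953  60.03000311]
96 ((433.651611328125, -32.62042236328125), (90.15995025634766, 148.336669921875), 75.47013854980469) 94 [373.01068061 -70.24487524] [507.56277652  29.62545221]
```

```bash
python3 -m crank '[[0,1.3,0.9,8,0,0,0],[0,1.3,0.9,18,0,0,0],[0,1.3,0.9,24,0,0,0],[0,1.3,0.9,28,0,0,0],[0,1.3,0.9,31,0,0,0],[0,1.3,0.9,34,0,0,0],[0,1.3,0.9,36,0,0,0],[0,1.3,0.9,36,0,0,0]]'; python3 -c "
from h import *
st()"
```

```text
clock: 5.25
eef_pos: [440.7, -1.8, 85.4]
eef_rot: [3.141, 0.0, 1.716]
wrist_force: [-0.2, -1.2, -0.9]
finger_gap: 13.7
finger_force: 40.0
5.2 [440.7  -1.8  85.4] [1.7999e+02 1.0000e-02 9.8310e+01] F [-0.2 -1.2 -0.9] M [-0.29  0.02 -0.  ] gap 13.7 40.0
```

```bash
python3 -m crank '[[0,0,0,1,0,0,0],[0,0,0,2,0,0,0],[0,0,0,3,0,0,0],[0,0,0,4,0,0,0],[0,0,0,4,0,0,0]]'; python3 -c "
from h import *
st()"
```

```text
clock: 5.75
eef_pos: [441.0, -1.7, 81.8]
eef_rot: [3.141, 0.0, 1.716]
wrist_force: [-0.4, -0.9, 4.7]
finger_gap: 13.7
finger_force: 40.0
5.8 [441.   -1.7  81.8] [1.7994e+02 1.0000e-02 9.8310e+01] F [-0.4 -0.9  4.7] M [-0.37 -0.03 -0.01] gap 13.7 40.0
```

```bash
python3 -m crank '[[0,0,0,1,0,0,0],[0,0,0,2,0,0,0],[0,0,0,3,0,0,0],[0,0,0,4,0,0,0],[0,0,0,5,0,0,0],[0,0,0,6,0,0,0],[0,0,0,6,0,0,0]]'; python3 -c "
from h import *
st()"
```

```text
clock: 6.45
eef_pos: [440.4, -1.7, 75.9]
eef_rot: [-3.141, -0.0, 1.716]
wrist_force: [-4.6, -1.4, 12.7]
finger_gap: 13.8
finger_force: 40.0
6.5 [440.4  -1.7  75.9] [-179.97   -0.     98.31] F [-4.6 -1.4 12.7] M [-0.21  1.03  0.02] gap 13.8 40.0
```

```bash
python3 -m crank '[[0,0,0,1,0,0,0],[0,0,0,2,0,0,0],[0,0,0,2,0,0,0]]'; python3 -c "
from h import *
st()"
```

```text
clock: 6.75
eef_pos: [440.6, -1.8, 75.8]
eef_rot: [-3.142, 0.0, 1.716]
wrist_force: [-19.8, -0.7, 44.4]
finger_gap: 13.9
finger_force: 40.0
6.8 [440.6  -1.8  75.8] [-1.800e+02  1.000e-02  9.832e+01] F [-19.8  -0.7  44.4] M [-0.11  4.01 -0.03] gap 13.9 40.0
```

```bash
python3 -m crank '[[0,0,0,-2,0,0,0],[0,0,0,-4,0,0,0],[0,0,0,-14,0,0,0],[0,0,0,-30,0,0,0],[0,0,0,-47,0,0,0],[0,0,0,-47,0,0,0],[0,0,0,-47,0,0,0]]' 50; python3 -c "
from h import *
st();print(row(656,-47,118,94.1))
p,d=grab('side'); cv2.imwrite('pics/s3.png',cv2.resize(p[100:230,170:320],None,fx=4,fy=4)[:,:,::-1])"
```

```text
clock: 7.45
eef_pos: [440.5, -1.7, 120.2]
eef_rot: [3.142, -0.0, 1.716]
wrist_force: [-0.8, 0.6, -3.5]
finger_gap: 13.6
finger_force: 50.0
7.5 [440.5  -1.7 120.2] [180.    -0.    98.31] F [-0.8  0.6 -3.5] M [-0.06  0.06 -0.04] gap 13.6 50.0
(array([-76. , 206.7,   2.2]), array([ 0.   , -0.   ,  0.073]))
```

View pics/s3.png

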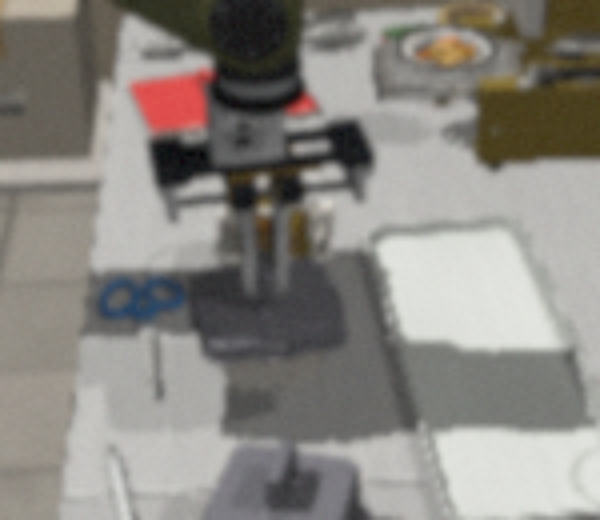

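The lid is held at (265,310) in the crop. The tub below it blends into the shadow, but the 3.5 N load fits a full closed tub (3.1 N). Carrying it to the tray.

```bash
python3 -m crank '[[0,-12,35,2,0,0,0.02],[0,-26,70,2,0,0,0.04],[0,-40,105,2,0,0,0.06],[0,-52,140,2,0,0,0.073],[0,-64,175,2,0,0,0.073],[0,-76,200,2,0,0,0.073],[0,-76,207,2,0,0,0.073],[0,-76,207,2,0,0,0.073],[0,-76,207,2,0,0,0.073]]'; python3 -c "
from h import *
st();print(row(656,-47,79,94.1))
p,d=grab('side'); W=cloud('side',d)
P=W[90:260,200:340].reshape(-1,3);P=P[(np.abs(P[:,0]-656)<75)&(np.abs(P[:,1]+47)<80)&(P[:,2]>15)]
print(np.histogram(P[:,2],np.arange(15,150,10)))"
```

```text
clock: 8.4
eef_pos: [655.5, -46.7, 117.6]
eef_rot: [-3.14, -0.0, 1.643]
wrist_force: [-0.5, 0.5, -4.4]
finger_gap: 13.7
finger_force: 50.0
8.4 [655.5 -46.7 117.6] [-1.799e+02 -2.000e-02  9.414e+01] F [-0.5  0.5 -4.4] M [-0.04  0.04  0.01] gap 13.7 50.0
(array([-0.4,  0.6, 38.6]), array([-0.002, -0.   ,  0.001]))
(array([  0,   0,   7,  44,  41,  46,  20,  42, 130, 628,  18,  26,  44]), array([ 15,  25,  35,  45,  55,  65,  75,  85,  95, 105, 115, 125, 135,
       145]))
```

Depth readings down to about 40 mm confirm the tub hangs beneath the lid. Setting it down.

```bash
python3 -m crank '[[0,0,0,12,0,0,0],[0,0,0,24,0,0,0],[0,0,0,32,0,0,0],[0,0,0,36,0,0,0],[0,0,0,39,0,0,0],[0,0,0,40,0,0,0],[0,0,0,40,0,0,0]]'; python3 -c "
from h import *
st()"
```

```text
clock: 9.15
eef_pos: [656.5, -47.0, 78.6]
eef_rot: [3.141, 0.0, 1.643]
wrist_force: [0.1, 0.0, -3.2]
finger_gap: 13.3
finger_force: 50.0
9.2 [656.5 -47.   78.6] [179.99   0.    94.12] F [ 0.1  0.  -3.2] M [-0.06  0.1   0.04] gap 13.3 50.0
```

```bash
python3 -m crank '[[0,0,0,0.5,0,0,0],[0,0,0,1,0,0,0],[0,0,0,1.5,0,0,0],[0,0,0,1.5,0,0,0]]'; python3 -c "
from h import *
st()"
```

```text
clock: 9.55
eef_pos: [656.7, -47.1, 77.9]
eef_rot: [3.141, 0.0, 1.643]
wrist_force: [-2.2, -0.2, 4.9]
finger_gap: 13.6
finger_force: 50.0
9.6 [656.7 -47.1  77.9] [1.7994e+02 2.0000e-02 9.4130e+01] F [-2.2 -0.2  4.9] M [-0.11  0.64  0.02] gap 13.6 50.0
```

```bash
python3 -m crank '[[40,0,0,0,0,0,0],[40,0,0,0,0,0,0],[40,0,0,0,0,0,0],[40,0,0,-20,0,0,0],[40,0,0,-70,0,0,0],[40,0,0,-115,0,0,0],[40,0,0,-115,0,0,0],[40,0,0,-115,0,0,0]]' 40; python3 -c "
from h import *
st();print(row(445.4,-206,195,73.5))"
```

```text
clock: 10.35
eef_pos: [656.7, -47.0, 192.7]
eef_rot: [3.14, 0.0, 1.643]
wrist_force: [-0.1, 0.4, 0.3]
finger_gap: 37.6
finger_force: 0.0
10.3 [656.7 -47.  192.7] [1.799e+02 2.000e-02 9.413e+01] F [-0.1  0.4  0.3] M [-0.08  0.03 -0.  ] gap 37.6 0.0
(array([-143.4, -222.2,   -2.7]), array([0.002, 0.   , 0.36 ]))
```

```bash
python3 -m crank '[[40,-22,-35,0,0,0,0.09],[40,-45,-70,0,0,0,0.18],[40,-70,-108,0,0,0,0.27],[40,-95,-148,0,0,0,0.36],[40,-120,-187,0,0,0,0.36],[40,-143,-222,0,0,0,0.36],[40,-143,-222,0,0,0,0.36],[40,-143,-222,0,0,0,0.36]]'
python3 - <<'E'
from h import *
st();print(row(445.4,-206,78,73.5))
d=grab("top")[1]; W=cloud("top",d)
print("tubA",rect(W,(160,180,235,245),55,70),"cup",rect(W,(160,180,235,245),95,116))
P=W[100:190,160:345].reshape(-1,3); P=P[np.hypot(P[:,0]-656,P[:,1]+47)<95]
for z in((62,80),(95,112)):
  Q=P[(P[:,2]>z[0])&(P[:,2]<z[1])]; print("lidB",z,cv2.minAreaRect(Q[:,:2].astype(np.float32)),np.percentile(Q[:,2],[5,50,95]))
p,d=grab("side");cv2.imwrite('pics/s4.png',cv2.resize(p[120:280,180:340],None,fx=3.7,fy=3.7)[:,:,::-1])
E
```

```text
clock: 11.15
eef_pos: [444.8, -205.8, 191.1]
eef_rot: [-3.14, -0.0, 1.281]
wrist_force: [0.4, 0.2, -0.3]
finger_gap: 37.1
finger_force: 0.0
11.2 [ 444.8 -205.8  191.1] [-1.7993e+02 -2.0000e-02  7.3410e+01] F [ 0.4  0.2 -0.3] M [-0.01  0.06  0.01] gap 37.1 0.0
(array([-1.000e-01,  8.000e-01,  1.131e+02]), array([-0.001, -0.   , -0.002]))
tubA (array([453.5, 193.6]), array([116. , 116.4]), -6.5, 429, 63.8, 70.0) cup (array([452.9, 192.8]), array([91.3, 92.7]), 13.0, 295, 110.2, 115.7)
lidB (62, 80) ((656.2237548828125, -45.6904296875), (129.88980102539062, 129.6001434326172), 3.358231544494629) [65.12566099 70.14214163 74.80957003]
lidB (95, 112) ((656.2010498046875, -45.44072723388672), (15.775873184204102, 49.79880142211914), 4.458556652069092) [ 96.04113365 105.70771122 109.70693205]
```

View pics/s4.png

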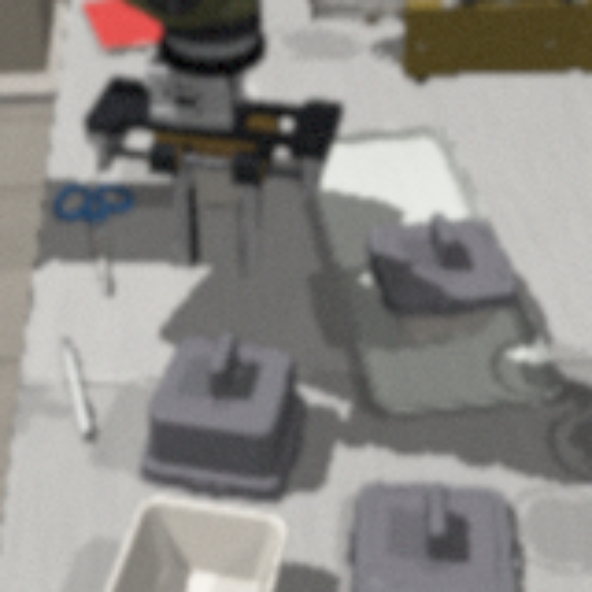

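Tub B stands closed on the tray at (440,265); its top is at z≈70, where a home lid should be. I'll check its tilt later. Picking up the high lid now.

```bash
python3 -m crank '[[40,0,1,45,0,0,0],[40,0,1,85,0,0,0],[40,0,1,106,0,0,0],[40,0,1,113,0,0,0],[40,0,1,113,0,0,0],[0,0,1,113,0,0,0],[0,0,1,113,0,0,0],[0,0,1,113,0,0,0],[0,0,1,113,0,0,0],[0,0,1,113,0,0,0]]' 40; python3 -c "
from h import *
st()
d=grab('top')[1]; W=cloud('top',d)
P=W[90:190,160:345].reshape(-1,3); P=P[(np.hypot(P[:,0]-656,P[:,1]+46)<60)&(P[:,2]>60)&(P[:,2]<80)]
A=np.c_[P[:,0]-656,P[:,1]+46,np.ones(len(P))]; print(np.linalg.lstsq(A,P[:,2],rcond=None)[0],len(P))"; python3 -m crank '[[0,0,0,-30,0,0,0],[0,0,0,-80,0,0,0],[0,0,0,-125,0,0,0],[0,0,0,-150,0,0,0],[0,0,0,-150,0,0,0],[0,0,0,-150,0,0,0]]';python3 -c "
from h import *
st();print(row(453.5,193.5,228,83.5))"
```

```text
clock: 12.25
eef_pos: [446.6, -206.1, 79.6]
eef_rot: [3.14, 0.0, 1.283]
wrist_force: [-0.7, 1.6, 5.8]
finger_gap: 13.9
finger_force: 40.0
12.2 [ 446.6 -206.1   79.6] [1.7993e+02 1.0000e-02 7.3500e+01] F [-0.7  1.6  5.8] M [0.07 0.2  0.04] gap 13.9 40.0
[-2.46817044e-03 -1.08682771e-03  7.07970445e+01] 1241
clock: 12.9
eef_pos: [446.0, -205.8, 228.2]
eef_rot: [-3.141, -0.0, 1.283]
wrist_force: [0.3, 0.1, -1.2]
finger_gap: 13.6
finger_force: 40.0
12.9 [ 446.  -205.8  228.2] [-1.7997e+02 -1.0000e-02  7.3490e+01] F [ 0.3  0.1 -1.2] M [-0.08  0.13 -0.04] gap 13.6 40.0
(array([ 3.850e+02, -1.063e+02,  3.000e-01]), array([-0.001, -0.   , -0.175]))
```

```bash
python3 -m crank '[[0,40,-11,0,0,0,-0.03],[0,85,-23,0,0,0,-0.07],[0,130,-36,0,0,0,-0.11],[0,175,-48,0,0,0,-0.15],[0,220,-61,0,0,0,-0.175],[0,265,-73,0,0,0,-0.175],[0,310,-85,0,0,0,-0.175],[0,355,-98,0,0,0,-0.175],[0,380,-105,0,0,0,-0.175],[0,385,-106.3,0,0,0,-0.175]]'; python3 -m crank '[[0,0,0,0,0,0,0],[0,0,0,0,0,0,0],[0,0,0,0,0,0,0],[0,0,0,0,0,0,0]]'
python3 - <<'E'
from h import *
st();print(row(453.5,193.5,228,83.5))
p,d=grab("side");W=cloud("side",d); P=W.reshape(-1,3)
Q=P[(P[:,2]>145)&(P[:,2]<178)&(np.hypot(P[:,0]-453,P[:,1]-193)<105)]
r=cv2.minAreaRect(Q[:,:2].astype(np.float32));print("skirt",r,len(Q))
Q=P[(P[:,2]>212)&(P[:,2]<222)&(np.hypot(P[:,0]-453,P[:,1]-193)<105)]
r=cv2.minAreaRect(Q[:,:2].astype(np.float32));print("dome",r,len(Q))
W=cloud("side",np.load("side0.npz")["d"]);P=W.reshape(-1,3);Q=P[(P[:,2]>58)&(P[:,2]<68)&(np.hypot(P[:,0]-453,P[:,1]-193)<95)]
r=cv2.minAreaRect(Q[:,:2].astype(np.float32));print("tubA",r,len(Q))
cv2.imwrite('pics/s5.png',cv2.resize(p[70:200,180:310],None,fx=4,fy=4)[:,:,::-1])
E
```

```text
clock: 13.9
eef_pos: [452.7, 195.5, 226.7]
eef_rot: [-3.138, 0.001, 1.461]
wrist_force: [-0.2, -0.1, -1.1]
finger_gap: 14.0
finger_force: 40.0
clock: 14.3
eef_pos: [453.8, 192.6, 228.9]
eef_rot: [-3.142, 0.0, 1.456]
wrist_force: [0.2, 0.3, -1.4]
finger_gap: 14.2
finger_force: 40.0
14.3 [453.8 192.6 228.9] [-180.      0.     83.45] F [ 0.2  0.3 -1.4] M [-0.1   0.06  0.02] gap 14.2 40.0
(array([ 0.9, -0.4,  0.9]), array([-0.   ,  0.   , -0.001]))
skirt ((452.810302734375, 176.39590454101562), (135.8748321533203, 107.7007064819336), 1.3924652338027954) 296
dome ((452.8719482421875, 189.7544403076172), (109.77889251708984, 106.22917938232422), 83.3119888305664) 315
tubA ((452.8799133300781, 191.74501037597656), (117.06949615478516, 115.60775756835938), 83.75615692138672) 141
```

View pics/s5.png

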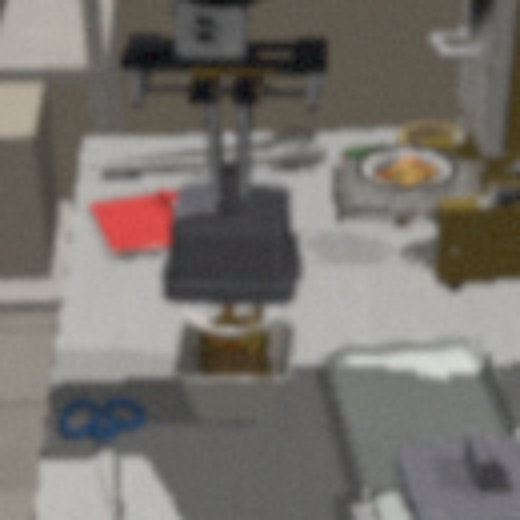

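The high lid hangs level and straight above the cup, at about (232,240) in the crop. Lowering it, slowing towards the rim.

```bash
python3 -m crank '[[0,1.2,-0.4,10,0,0,0],[0,1.2,-0.4,25,0,0,0],[0,1.2,-0.4,40,0,0,0],[0,1.2,-0.4,55,0,0,0],[0,1.2,-0.4,65,0,0,0],[0,1.2,-0.4,73,0,0,0],[0,1.2,-0.4,79,0,0,0],[0,1.2,-0.4,84,0,0,0],[0,1.2,-0.4,86,0,0,0],[0,1.2,-0.4,86,0,0,0]]'; python3 -c "
from h import *
st()"
```

```text
clock: 15.35
eef_pos: [453.4, 194.7, 142.9]
eef_rot: [-3.142, 0.0, 1.458]
wrist_force: [0.7, 0.5, -1.7]
finger_gap: 13.7
finger_force: 40.0
15.3 [453.4 194.7 142.9] [-180.      0.     83.53] F [ 0.7  0.5 -1.7] M [ 0.    0.06 -0.02] gap 13.7 40.0
```

```bash
python3 -m crank '[[0,-0.5,0,2,0,0,0],[0,-0.5,0,4,0,0,0],[0,-0.5,0,6,0,0,0],[0,-0.5,0,7,0,0,0],[0,-0.5,0,8,0,0,0],[0,-0.5,0,9,0,0,0],[0,-0.5,0,9,0,0,0]]'; python3 -c "
from h import *
st()"
```

```text
clock: 16.05
eef_pos: [453.9, 194.4, 134.7]
eef_rot: [3.14, -0.001, 1.458]
wrist_force: [0.1, -0.5, 5.8]
finger_gap: 13.5
finger_force: 40.0
16.1 [453.9 194.4 134.7] [ 1.7991e+02 -4.0000e-02  8.3530e+01] F [ 0.1 -0.5  5.8] M [-0.08  0.12  0.03] gap 13.5 40.0
```

Contact came at lid height ≈56 mm, so it is resting on its tabs. Pressing.

```bash
python3 -m crank '[[0,0,0,1,0,0,0],[0,0,0,2,0,0,0],[0,0,0,3,0,0,0],[0,0,0,4,0,0,0],[0,0,0,5,0,0,0],[0,0,0,6,0,0,0],[0,0,0,6,0,0,0]]'; python3 -c "
from h import *
st()"
```

```text
clock: 16.75
eef_pos: [453.4, 194.2, 128.5]
eef_rot: [3.141, -0.0, 1.458]
wrist_force: [-4.1, 0.1, 10.0]
finger_gap: 13.4
finger_force: 40.0
16.8 [453.4 194.2 128.5] [179.99  -0.    83.53] F [-4.1  0.1 10. ] M [-0.37  0.8   0.02] gap 13.4 40.0
```

```bash
python3 -m crank '[[0,0,0,1,0,0,0],[0,0,0,1.5,0,0,0],[0,0,0,1.5,0,0,0]]'; python3 -c "
from h import *
st()"; python3 -m crank '[[0,0,0,-1,0,0,0],[0,0,0,-3,0,0,0],[0,0,0,-13,0,0,0],[0,0,0,-30,0,0,0],[0,0,0,-45,0,0,0],[0,0,0,-45,0,0,0],[0,0,0,-45,0,0,0]]' 50; python3 -c "
from h import *
st(); print(row(643.2,132.4,171,94.1))"
```

```text
clock: 17.05
eef_pos: [453.6, 194.3, 128.5]
eef_rot: [3.14, -0.001, 1.458]
wrist_force: [-9.7, -3.5, 27.3]
finger_gap: 13.8
finger_force: 40.0
17.1 [453.6 194.3 128.5] [ 1.7993e+02 -3.0000e-02  8.3530e+01] F [-9.7 -3.5 27.3] M [-0.83  2.26 -0.06] gap 13.8 40.0
clock: 17.75
eef_pos: [453.2, 194.1, 171.1]
eef_rot: [-3.141, 0.0, 1.458]
wrist_force: [-0.2, -0.0, -4.7]
finger_gap: 14.0
finger_force: 50.0
17.8 [453.2 194.1 171.1] [-1.7998e+02  1.0000e-02  8.3530e+01] F [-0.2 -0.  -4.7] M [-0.07  0.1   0.03] gap 14.0 50.0
(array([-39.9, 195.7,   0. ]), array([-0.   ,  0.   , -0.185]))
```

```bash
python3 -m crank '[[0,-8,38,0,0,0,-0.05],[0,-16,76,0,0,0,-0.1],[0,-24,114,0,0,0,-0.15],[0,-32,152,0,0,0,-0.185],[0,-38,185,0,0,0,-0.185],[0,-40,196,0,0,0,-0.185],[0,-40,196,0,0,0,-0.185],[0,-40,196,0,0,0,-0.185]]'; python3 -m crank '[[0,0,0,12,0,0,0],[0,0,0,24,0,0,0],[0,0,0,32,0,0,0],[0,0,0,36,0,0,0],[0,0,0,38,0,0,0],[0,0,0,39,0,0,0],[0,0,0,39,0,0,0]]'; python3 -c "
from h import *
st()"
```

```text
clock: 18.55
eef_pos: [642.8, 132.5, 170.2]
eef_rot: [-3.139, 0.0, 1.643]
wrist_force: [0.1, -0.5, -3.1]
finger_gap: 13.7
finger_force: 50.0
clock: 19.25
eef_pos: [643.7, 132.3, 132.7]
eef_rot: [3.141, -0.0, 1.643]
wrist_force: [0.3, -0.3, -3.9]
finger_gap: 14.0
finger_force: 50.0
19.2 [643.7 132.3 132.7] [179.98  -0.    94.12] F [ 0.3 -0.3 -3.9] M [-0.02  0.07 -0.01] gap 14.0 50.0
```

```bash
python3 -m crank '[[0,0,0,0.7,0,0,0],[0,0,0,1.4,0,0,0],[0,0,0,2,0,0,0],[0,0,0,2.5,0,0,0],[0,0,0,2.5,0,0,0]]'; python3 -c "
from h import *
st()"
```

```text
clock: 19.75
eef_pos: [643.7, 132.4, 130.6]
eef_rot: [3.141, -0.0, 1.643]
wrist_force: [-2.7, 0.1, 3.6]
finger_gap: 14.0
finger_force: 50.0
19.8 [643.7 132.4 130.6] [179.96  -0.    94.13] F [-2.7  0.1  3.6] M [-0.15  0.68  0.02] gap 14.0 50.0
```

It is on the tray floor. Releasing and retreating to the robot's right, then verifying.

```bash
python3 -m crank '[[40,0,0,0,0,0,0],[40,0,0,0,0,0,0],[40,0,0,0,0,0,0],[40,0,0,-20,0,0,0],[40,0,0,-70,0,0,0],[40,0,0,-100,0,0,0],[40,0,-45,-100,0,0,0],[40,0,-90,-100,0,0,0],[40,0,-130,-100,0,0,0],[40,0,-130,-100,0,0,0]]'; python3 -m crank '[[40,45,-45,0,0,0,0],[40,90,-90,0,0,0,0],[40,135,-135,0,0,0,0],[40,180,-135,0,0,0,0],[40,225,-135,0,0,0,0],[40,270,-135,0,0,0,0],[40,270,-135,0,0,0,0],[40,270,-135,0,0,0,0]]'
python3 - <<'E'
from h import *
st(); p,d=grab("top"); W=cloud("top",d).reshape(-1,3)
for n,x,y,z,r in(("B",656,-46,70.5,60),("A dome",643.5,132.4,121.5,48),("A skirt",643.5,132.4,62,95)):
    P=W[(np.hypot(W[:,0]-x,W[:,1]-y)<r)&(np.abs(W[:,2]-z)<6)]
    A=np.c_[P[:,0]-x,P[:,1]-y,np.ones(len(P))]; print(n,np.linalg.lstsq(A,P[:,2],rcond=None)[0].round(4),len(P),cv2.minAreaRect(P[:,:2].astype(np.float32)))
a=cv2.resize(p[80:260,90:450],None,fx=2.2,fy=2.2); cv2.imwrite('pics/t6.png',a[:,:,::-1])
p,d=grab("side"); cv2.imwrite('pics/s6.png',cv2.resize(p[100:300,180:340],None,fx=3,fy=3)[:,:,::-1])
E
```

```text
clock: 20.75
eef_pos: [510.5, 122.9, 230.2]
eef_rot: [-3.141, 0.0, 1.643]
wrist_force: [0.7, -0.0, -0.7]
finger_gap: 37.5
finger_force: 0.0
clock: 21.55
eef_pos: [359.6, 384.8, 229.5]
eef_rot: [-3.141, 0.0, 1.646]
wrist_force: [0.1, -0.2, -0.9]
finger_gap: 37.6
finger_force: 0.0
21.6 [359.6 384.8 229.5] [-179.98    0.     94.28] F [ 0.1 -0.2 -0.9] M [-0.09  0.    0.03] gap 37.6 0.0
B [-1.20000e-03  1.80000e-03  7.08368e+01] 1209 ((656.1468505859375, -46.65183639526367), (118.58003234863281, 118.16847229003906), 89.37915802001953)
A dome [-2.000000e-03  1.000000e-04  1.223062e+02] 784 ((643.336181640625, 132.1922149658203), (94.85918426513672, 94.05711364746094), 64.26025390625)
A skirt [ 1.37000e-02 -4.30000e-03  6.41869e+01] 177 ((634.25341796875, 130.14520263671875), (116.48030853271484, 132.86680603027344), 10.78010368347168)
```

View pics/t6.png

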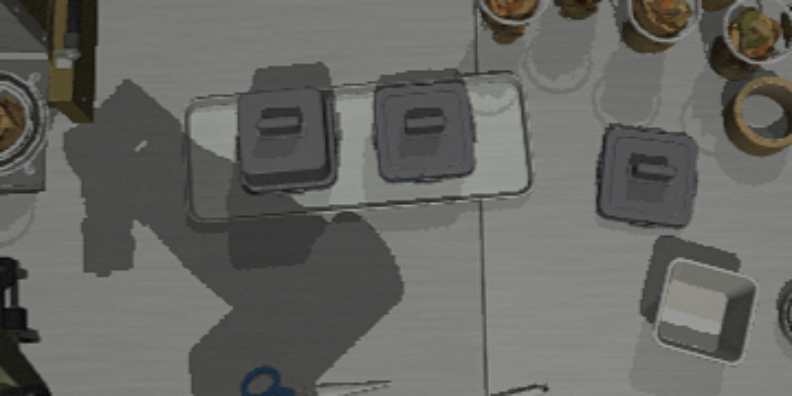

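View pics/s6.png

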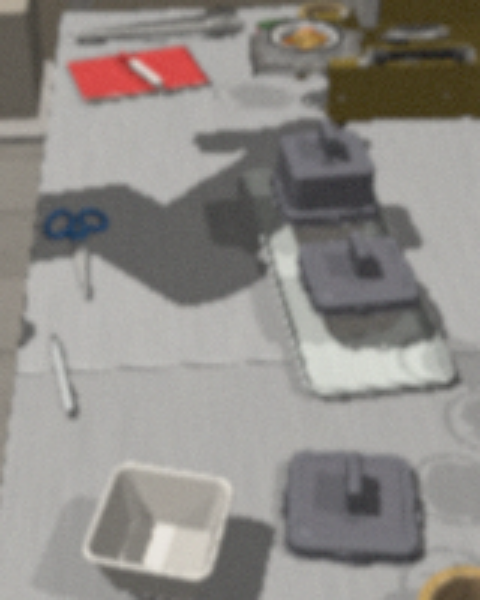

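Both closed tubs stand level on the tray: the high one at (287,138) and the low one at (424,130) in the top crop. Their lid heights match snapped home. The empty tub (705,310) is open and the spare lid (647,175) is off the tubs. Handing in.

```bash
python3 -c "
from cell import manip
print(manip.sign_off())"
```

```text
the job is handed in; nothing more can be done
None
```

Job handed in at about 22 s: the pot's tub (low lid) and the cup's tub (high lid) are closed and upright on the tray, both lids level at snapped-home height; the empty tub stands open in its place and the spare low lid is off the tubs.

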